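# Brace the tea tin against the stop bar and press its lid shut

## Robot

A 6-joint arm with a two-finger parallel gripper is mounted at the origin on the work surface. World frame = base frame: x ahead of the robot, y to its left, z up, the work surface at z = 0. Lengths are in m, angles in degrees, forces in N, time in s.
With the tool pointing down it reaches from about 0.275 to 0.75 m from the base axis. Payload 10.2 kg.
Tool frame: the origin (TCP) lies midway between the tips of the shut fingers; the grasp point (between the pads) lies 19 mm behind it; y points along the fingers, x is the direction in which the jaws open and shut, and the axes are right-handed (so a half turn about y gives the same grasp; the last joint's range is limited). The gripper opens to 85 mm and grips with 20 to 120 N. Pads are 22 mm wide; open, the fingers measure 114 mm over their backs; the gripper's body (76 mm by 85 mm) begins 54 mm behind the grasp point. The pads swing forward as they close: fully open they stand 13 mm farther back than shut.
Start: joints at [55.955, 17.928, 85.812, -0, 76.261, -12.8], TCP at [0.19, 0.489, 0.231] pointing down, gripper open.
Joint ranges: [-168.41, 168.41], [-55.51, 124.54], [10.69, 146.95], [-70.63, 250.63], [1, 178], [-165.06, 165.06]. Speed limits (degrees/s): [136.94, 136.94, 172.46, 180, 180, 180].

## Interface

Orientations are given as [roll, pitch, yaw] about the fixed x, y, z axes, in that order (R = Rz(yaw) Ry(pitch) Rx(roll)).
In Python, from rig import * gives the robot as it stands.
- The arm moves only by the tool jog_arm, never from a script. Its argument "deltas" is one flat list of numbers, 5 for each row, row after row: the shift along the tool's x, y, z in m, then the turn about the tool's y in degrees, then the opening, from 0 (shut) to 1 (fully open). In form: [x, y, z, spin, hand, x, y, z, spin, hand, ...]. A call has 1 to 12 rows; each row shifts and turns the commanded pose from where the row before left it, along the tool's axes as they then stand; what a row does not reach is not made up. A row lasts 1/8 s, in which the tool goes at most 62.5 mm and 10.7 degrees, less where a joint would pass 70% of its speed; a pose out of reach is approached as far as the arm can. A call with a gripper value outside its range is refused whole. The fingers move at their own pace and stop on an object; "squeeze" is the grip in N (left out, the last holds). Time passes only in rows, so rows that do not move let the fingers close. It gives the time, the measured TCP pose, the force and the opening at its end, in the units of the state.
- state(): the state, without advancing time (a new reading comes with each control period).
- get_image(name): name is "scene" or "side" or "wrist"; returns a dict with "image" (384x512x3 uint8, blue, green, red), "intrinsics" (3x3 intrinsics, pixels), "extrinsics" (4x4, takes a point from world to camera coordinates). Camera axes: x right, y down, z forward; pixel columns grow to the right and rows downward; lengths in m; the calibration is good to about 2 mm. A picture is of the moment at which its call begins. There is no depth.
- sign_off(): hands the job in, once; it reports no verdict.
The state is a dict: "clock": time; "joint_positions": joint angles; "joint_vel": joint speeds; "tau": joint torques, N m; "ee_pos": TCP position; "tool_rot": TCP orientation; "ft_force": force on the tool from outside, world axes, zero at the start; "wrist_torque": the same for the moment, N m; "grip_width": opening from 0.0 (shut) to 1.0 (fully open).
Only numpy, scipy, OpenCV 4.12 (cv2) and the standard library are available. Lean on these libraries where they do the work, as an engineer would, in place of code of your own. Each camera call takes 0.05 s, during which the arm holds its last target. There are 200 camera calls.

## Task

The open aluminium tea tin slides about when its lid is shut, so brace it first: with the lid still open, push the tin along the table with your fingertips until its far side lies flat against the wooden stop bar, with the tin's whole width on the bar. Then press the lid down until it is fully shut and take the hand away, leaving the tin flat against the bar. Do not lift or tip the tin, and leave the kettle, mug, bowl and cutting board where they are.

Things in the scene. Friction and masses are not known exactly. Their poses are not given: they have to be found in the camera images.
- tin: Loose rectangular aluminium tin, standing on the table: 90 mm along its x, 120 mm along its y, 50 mm high (54 mm with the lid shut), 0.3 to 0.55 kg. Origin: centre of its underside. Its x axis points level away from the robot, towards the stop bar (within about 20 degrees at the start). The near wall (at x = -45 mm) carries the lid's hinge along its top edge; the far wall is at x = +45 mm.
- tin_back (a point): Point at the foot of the tin's far wall, half-way along it (45 mm along the tin's x from its origin, at table height). Same axes as the tin.
- stop_face (a point): Point at the foot of the near face of the stop bar, half-way along it. The bar is fixed to the table, dark wood, 300 mm long along y, 24 mm thick, 22 mm high. x points level, square into the bar (away from the robot); y runs along the bar. The tin is to lie flat against this face.
- tin_lid (a joint): Angle of the tin's lid in rad: 0 is fully shut (lid level), larger is more open; it starts about 0.35 to 0.65 and its limit is 1.7. The hinge lies along the tin's y at tin x = -45 mm, height 50 mm, so the lid slopes up from the near wall to the far side. The hinge is stiff (0.05 N m): the lid stays where it is left. Pressed straight down, the outside of the lid swings shut.
- lid_edge (a point): Middle of the lid's free edge, on its outer face, 90 mm from the hinge line. The lid is a flat aluminium plate 92 by 124 mm, 4 mm thick.
- kettle: Bystander: loose stainless camping kettle, 128 mm across, 160 mm high to its upright hinged handle, spout out to 95 mm along its x. Origin: centre of its underside.
- mug: Bystander: loose plastic thermal mug with a black twist cap, 80 mm across, 137 mm high, its handle out to 67 mm along its y. Origin: centre of its underside.
- bowl: Bystander: loose silicone bowl, 124 mm across, 50 mm high, beyond the stop bar. Origin: centre of its underside.
- board: Bystander: loose wooden cutting board lying flat, 110 by 180 by 14 mm, beyond the stop bar. Origin: centre of its underside.

How it is judged (in metres and radians):
On the way, in this order (a step that is already met when the one before it is completed fails the run):
1. the tin lies flat against the stop bar with its lid still open (x of tin_back in the frame of stop_face between -0.005 and 0.003 m and angle between the x axis of tin and the x axis of stop_face, either way round below 0.06 rad and y of tin_back in the frame of stop_face between -0.095 and 0.095 m and value of joint tin_lid above 0.2 rad), for 0.2 s.
2. the lid is fully shut (value of joint tin_lid below 0.06 rad), for 0.2 s.
At the end, for the whole second after the job is handed in: The tin stands at rest on the table, its far wall within 5 mm of the stop bar's near face and parallel to it within 0.06 rad, its middle within 95 mm of the bar's middle (so its whole width is on the bar, give or take 5 mm), and the lid within 0.06 rad of shut (x of tin_back in the frame of stop_face between -0.005 and 0.003 m and angle between the x axis of tin and the x axis of stop_face, either way round below 0.06 rad and y of tin_back in the frame of stop_face between -0.095 and 0.095 m and value of joint tin_lid below 0.06 rad and linear speed of tin below 0.01 m/s and height (world z) of tin below 0.004 m and angle between tin's own z axis and vertical below 0.05 rad); the robot touches nothing.
It fails at once if the tin is lifted more than 12 mm (height (world z) of tin above 0.012 m).
It fails at once if the tin is tipped more than 0.2 rad (angle between tin's own z axis and vertical above 0.2 rad).
It fails at once if the kettle, mug, bowl or cutting board is moved more than 15 mm (distance of any of kettle, mug, bowl, board from where it was at the start of the episode above 0.015 m).
It also fails if it takes over 43 s, if anything falls off the work surface, if the arm or the gripper's body presses on something with over 40 N, if the wrist force passes 120 N, or if a joint passes its speed limit or range.

## Working session

There is one attempt and no reset: what is moved stays moved. The work goes in short steps, Python scripts to look and compute and a tool call to move; the robot and the scene stay as the last step left them, time stands still between calls to the robot, and variables do not carry over. Pictures are saved under pics/ and viewed, about 8 in all and at most 12, crops included, and the job is handed in when it is done.

Besides the shell and the picture viewer there is one more tool, called as name(argument=value, ...) on one line, values as JSON. jog_arm: Moves the arm, as the interface text tells. Its arguments: {"type":"object","properties":{"deltas":{"type":"array"},"squeeze":{"type":"number"}},"required":["deltas"]}

```bash
ls; mkdir -p pics; python3 - <<'E'
from rig import *
import cv2,numpy as np
s=state();print(s['clock'],s['ee_pos'],s['tool_rot'],s['grip_width'])
for n in("scene","side"):
    d=get_image(n);cv2.imwrite(f'pics/{n}0.png',d["image"]);np.savez(f'{n}0.npz',**d)
    print(n,np.round(d["intrinsics"],1).tolist(),np.round(d["extrinsics"],3).tolist())
E
```

```text
pics
0.0 [0.1900945  0.48907184 0.23070172] [-8.99808156e+01  7.78766451e-02  6.87520580e+01] 0.998635273258529
scene [[362.3, 0.0, 258.9], [0.0, 362.3, 189.3], [0.0, 0.0, 1.0]] [[-0.72, 0.694, -0.006, 0.426], [0.44, 0.45, -0.777, -0.231], [-0.536, -0.562, -0.63, 1.218], [0.0, 0.0, 0.0, 1.0]]
side [[487.0, 0.0, 257.0], [0.0, 487.0, 189.2], [0.0, 0.0, 1.0]] [[-0.721, -0.692, 0.015, 0.45], [-0.548, 0.557, -0.624, 0.357], [0.424, -0.458, -0.781, 0.824], [0.0, 0.0, 0.0, 1.0]]
```

View pics/scene0.png

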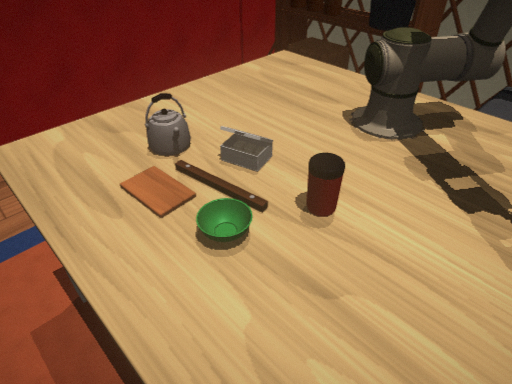

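View pics/side0.png

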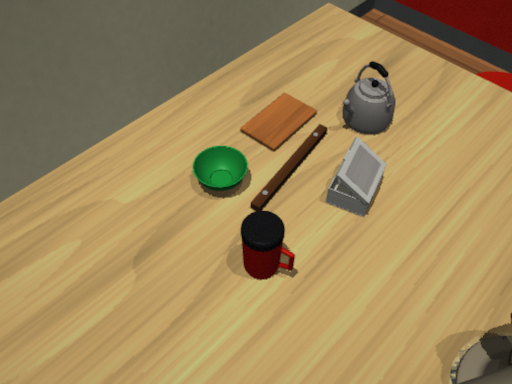

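The scene view shows the bar running from (177,165) to (265,205), with the tin at (246,150), the mug at (325,185) and the kettle at (168,135). In the side view the bar runs from (258,205) to (323,130), and the tin with its open lid is at (355,178).

```bash
python3 - <<'E'
import cv2,numpy as np
a=cv2.imread('pics/side0.png')[120:220,245:400];b=cv2.imread('pics/scene0.png')[115:215,165:285]
a=cv2.resize(a,None,fx=5,fy=5,interpolation=2);
b=cv2.resize(b,None,fx=5,fy=5,interpolation=2)
def g(m,x0,y0):
    for k in range(0,m.shape[1],100): cv2.putText(m,str(x0+k//5),(k,10),0,.4,(0,0,255)); cv2.line(m,(k,0),(k,m.shape[0]),(0,0,255),1)
    for k in range(0,m.shape[0],100): cv2.putText(m,str(y0+k//5),(0,k+10),0,.4,(255,0,0)); cv2.line(m,(0,k),(m.shape[1],k),(255,0,0),1)
g(a,245,120);g(b,165,115)
cv2.imwrite('pics/c1.png',a);cv2.imwrite('pics/c2.png',b)
E
```

```text
(no output)
```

View pics/c1.png

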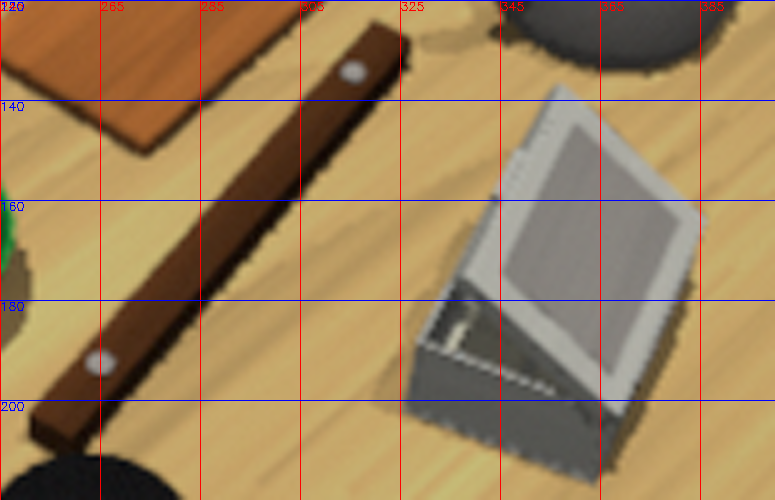

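View pics/c2.png

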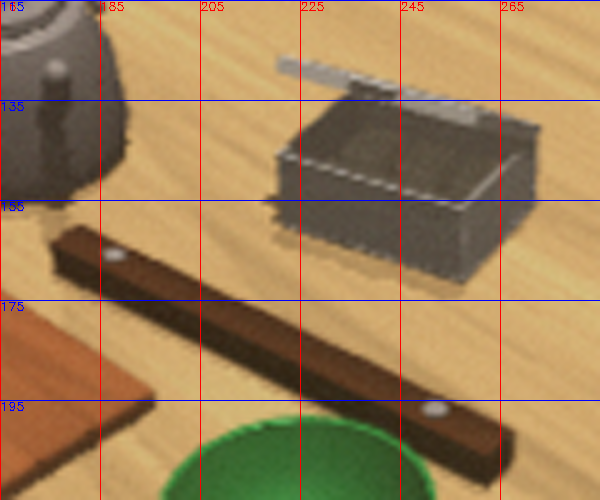

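Side crop: the bar's top near edge runs from (326.6,128) to about (259,207), with screws at (315.4,134.4) and (265,192.4). The tin's bottom corners are at (326,202) and (363.4,216.4). Scene crop: the tin's bottom corners are at (220.4,160), (257.4,171.8) and (272.4,155.6).

```bash
cat > h.py <<'E'
import numpy as np
def ray(d,p):
    K,E=d["intrinsics"],d["extrinsics"];R=E[:3,:3];c=-R.T@E[:3,3]
    return c,R.T@np.linalg.inv(K)@np.array([p[0],p[1],1.])
def onz(d,p,z):
    c,v=ray(d,p);return c+v*(z-c[2])/v[2]
def tri(d1,p1,d2,p2):
    A=np.zeros((3,3));b=np.zeros(3)
    for d,p in((d1,p1),(d2,p2)):
        c,v=ray(d,p);v/=np.linalg.norm(v);M=np.eye(3)-np.outer(v,v);A+=M;b+=M@c
    return np.linalg.solve(A,b)
def proj(d,X):
    q=d["extrinsics"][:3,:3]@X+d["extrinsics"][:3,3];q=d["intrinsics"]@q;return q[:2]/q[2]
E
python3 - <<'E'
from h import *
np.set_printoptions(precision=4,suppress=True)
S=np.load('side0.npz');C=np.load('scene0.npz')
P=lambda n,d,p,z:print(n,onz(d,p,z))
for n,p in(("screw-",(315.4,134.4)),("screw+",(265,192.4)),("neartop-",(326.6,128)),("neartop+",(259,207.5)),("fartop-",(320,124.4)),("fartop+",(251,202))):P('side '+n,S,p,.022)
for n,p in(("screw-",(187.8,165.8)),("screw+",(252,196.8)),("neartop-",(181,160)),("neartop+",(267.8,201)),("fartop-",(175.5,163.4)),("fartop+",(262.8,206))):P('scene '+n,C,p,.022)
for n,p in(("t far+",(326,202)),("t near+",(363.4,216.4))):P('side '+n,S,p,0)
P('side far+ top',S,(328.6,188.8),.05)
for n,p in(("far-",(220.4,160)),("far+",(257.4,171.8)),("near+",(272.4,155.6))):P('scene '+n,C,p,0)
for n,p in(("far- top",(221,145.5)),("far+ top",(257.5,156.5))):P('scene '+n,C,p,.05)
print('lid edge -',tri(S,(356.5,137.2),C,(221,127.6)))
print('hinge corners? side',onz(S,(368.6,203),.052),onz(S,(385.4,164.4),.052))
P('kettle base~',S,(369,128),0);P('mug',S,(262,272),0)
E
```

```text
side screw- [ 0.642  -0.2235  0.022 ]
side screw+ [ 0.6066 -0.0073  0.022 ]
side neartop- [ 0.6365 -0.26    0.022 ]
side neartop+ [0.5875 0.0317 0.022 ]
side fartop- [ 0.6561 -0.2584  0.022 ]
side fartop+ [0.61   0.0331 0.022 ]
scene screw- [ 0.6455 -0.2218  0.022 ]
scene screw+ [ 0.6098 -0.0049  0.022 ]
scene neartop- [ 0.6428 -0.258   0.022 ]
scene neartop+ [0.5934 0.033  0.022 ]
scene fartop- [ 0.663  -0.2548  0.022 ]
scene fartop+ [0.6146 0.0375 0.022 ]
side t far+ [ 0.5028 -0.0955  0.    ]
side t near+ [ 0.42   -0.1218 -0.    ]
side far+ top [ 0.5017 -0.093   0.05  ]
scene far- [ 0.5454 -0.2076  0.    ]
scene far+ [ 0.5089 -0.0916  0.    ]
scene near+ [ 0.4223 -0.1188  0.    ]
scene far- top [ 0.5427 -0.2025  0.05  ]
scene far+ top [ 0.5079 -0.0917  0.05  ]
lid edge - [ 0.5291 -0.215   0.0971]
hinge corners? side [ 0.4175 -0.1204  0.052 ] [ 0.4541 -0.2351  0.052 ]
kettle base~ [ 0.5724 -0.3553  0.    ]
mug [0.4841 0.1308 0.    ]
```

The tin sits at about (0.482,-0.164) with yaw 17.5°. The bar's yaw is 9.3° and its face centre is about (0.614,-0.117). I need to push about 93 mm along the bar's normal.

jog_arm(deltas=[-0.04,0,-0.03,0,0.7,-0.04,0,-0.03,0,0.7,-0.04,0,-0.03,0,0.7,-0.04,0,-0.03,0,0.7,-0.04,0,-0.03,0,0.7,-0.04,0,-0.03,0,0.7,-0.04,0,-0.03,0,0.7,-0.04,0,-0.03,0,0.7,-0.04,0,-0.03,0,0.7,-0.04,0,-0.03,0,0.7,-0.04,0,-0.03,0,0.7,-0.04,0,-0.03,0,0.7])

```text
clock: 1.6
ee_pos: [0.3519, -0.0902, 0.2312]
tool_rot: [-90.0, -0.0, 68.7]
ft_force: [1.5, 1.7, 0.5]
grip_width: 0.699
```

jog_arm(deltas=[-0.036,0,-0.031,0,0.7,-0.036,0,-0.031,0,0.7,0,0,0,-10.2,0.7,0,0,0,-10.2,0.7,0,0,0,-10.2,0.7,0,0.03,0,0,0.7,0,0.03,0,0,0.7,0,0.03,0,0,0.7,0,0,0,0,0.7])

```text
clock: 2.72
ee_pos: [0.3827, -0.1774, 0.14]
tool_rot: [-89.8, -0.2, 99.4]
ft_force: [-0.3, -0.6, 0.8]
grip_width: 0.7
```

```bash
python3 - <<'E'
from rig import *
import cv2,numpy as np
ims=[]
for n in("scene","side"):
    d=get_image(n);np.savez(f'{n}1.npz',**d);ims.append(d["image"])
a=cv2.resize(ims[1][60:280,220:480],None,fx=3,fy=3)[:600,:800]
cv2.imwrite('pics/s1.png',a)
print(state()['ee_pos'],state()['tool_rot'],state()['joint_positions'])
E
```

```text
[ 0.38384004 -0.1783076   0.14210842] [-9.00259716e+01  3.03676016e-02  9.93563796e+01] [-4.08663521e+01  1.09836713e+01  1.09410160e+02  6.15653823e-04
  5.95662135e+01 -1.40223050e+02]
```

View pics/s1.png

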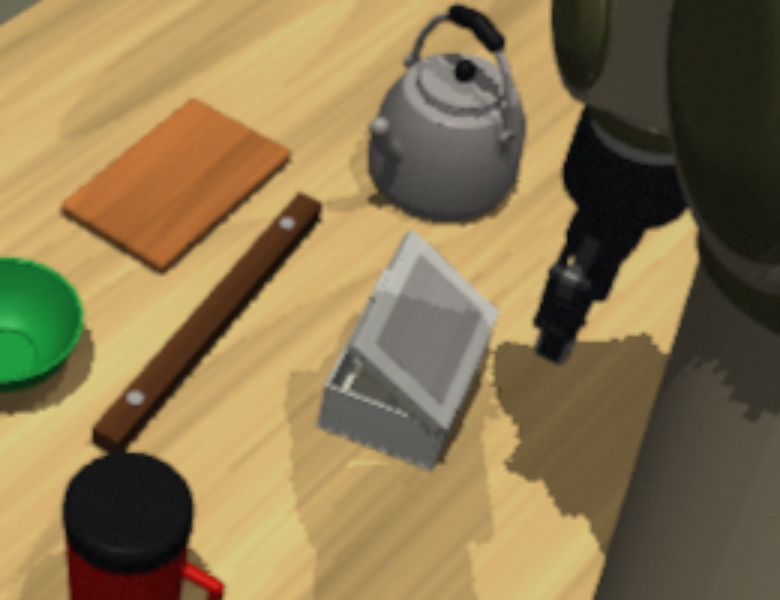

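Side view: the fingers are behind the tin's near wall at about (555,340) in the crop, with clearance. Next I lower and approach.

jog_arm(deltas=[0,0.03,0,0,0.7,0,0.03,0,0,0.7,0,0.03,0,0,0.7,0,0.024,0,0,0.7,0,0.01,0,0,0.7,0,0,0,0,0.7,0,0,-0.012,0,0.7,0,0,-0.012,0,0.7])

```text
clock: 3.82
ee_pos: [0.4087, -0.1744, 0.0181]
tool_rot: [-90.1, 0.1, 99.4]
ft_force: [-0.0, -0.9, -0.7]
grip_width: 0.698
```

jog_arm(deltas=[0,0,-0.007,0,0.7,0,0,-0.007,0,0.7,0,0,-0.007,0,0.7,0,0,-0.007,0,0.7,0,0,-0.007,0,0.7,0,0,-0.007,0,0.7,0,0,-0.007,0,0.7])

```text
clock: 4.7
ee_pos: [0.4561, -0.1662, 0.0173]
tool_rot: [-90.0, 0.0, 99.3]
ft_force: [-3.3, -1.3, 0.2]
grip_width: 0.699
```

jog_arm(deltas=[0,0,-0.007,0,0.7,0,0,-0.007,0,0.7,0,0,-0.007,0,0.7,0,0,-0.007,0,0.7,0,0,-0.007,0,0.7,0,0,-0.007,0,0.7,0,0,0,0,0.7])

```text
clock: 5.58
ee_pos: [0.4978, -0.1594, 0.0174]
tool_rot: [-90.1, 0.0, 99.4]
ft_force: [0.6, 0.2, -0.3]
grip_width: 0.698
```

```bash
python3 - <<'E'
from rig import *
import cv2,numpy as np
for n in("scene","side"):
    d=get_image(n);np.savez(f'{n}2.npz',**d);
    c=d["image"][110:210,170:290] if n=="scene" else d["image"][120:220,250:400]
    c=cv2.resize(c,None,fx=5,fy=3 if 0 else 5,interpolation=2)
    cv2.imwrite(f'pics/{n}2.png',c)
a=cv2.imread('pics/scene2.png');b=cv2.imread('pics/side2.png')
w=np.hstack([cv2.resize(a,(360,300),interpolation=3),cv2.resize(b,(440,293),interpolation=3)[:300] if 0 else cv2.copyMakeBorder(cv2.resize(b,(440,293)),0,7,0,0,0)])
cv2.imwrite('pics/w2.png',w)
print(state()['ee_pos'],state()['ft_force'])
E
```

```text
[ 0.49729029 -0.15941766  0.01738164] [ 1.16934935 -0.20650924  0.08380209]
```

View pics/w2.png

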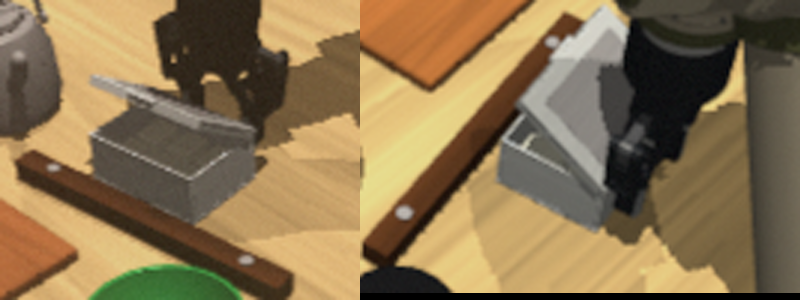

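The view shows the tin now square to the bar with the lid open and a gap of about 2 cm. I'll push on slowly and watch the force.

jog_arm(deltas=[0,0,-0.004,0,0.7,0,0,-0.004,0,0.7,0,0,-0.004,0,0.7,0,0,-0.003,0,0.7,0,0,-0.002,0,0.7])

```text
clock: 6.3
ee_pos: [0.514, -0.1566, 0.0173]
tool_rot: [-90.0, -0.0, 99.4]
ft_force: [-3.4, -2.0, 1.4]
grip_width: 0.699
```

jog_arm(deltas=[0,0,-0.001,0,0.7,0,0,-0.001,0,0.7,0,0,-0.001,0,0.7])

```text
clock: 6.68
ee_pos: [0.5168, -0.1561, 0.0173]
tool_rot: [-90.0, 0.0, 99.4]
ft_force: [-2.1, -1.1, 0.6]
grip_width: 0.697
```

jog_arm(deltas=[0,0,-0.001,0,0.7,0,0,-0.001,0,0.7,0,0,-0.001,0,0.7])

```text
clock: 7.05
ee_pos: [0.5179, -0.156, 0.0172]
tool_rot: [-89.7, -0.0, 99.4]
ft_force: [-17.3, -4.5, 9.9]
grip_width: 0.694
```

jog_arm(deltas=[0,0,-0.001,0,0.7,0,0,-0.001,0,0.7])

```text
clock: 7.3
ee_pos: [0.5189, -0.1559, 0.0175]
tool_rot: [-89.6, -0.1, 99.4]
ft_force: [-27.5, -7.9, 16.7]
grip_width: 0.702
```

jog_arm(deltas=[0,0,0.002,0,0.7,0,0,0,0,0.7,0,0,0,0,0.7,0,0,0,0,0.7])

```text
clock: 7.8
ee_pos: [0.5189, -0.1559, 0.0175]
tool_rot: [-89.9, -0.0, 99.4]
ft_force: [-9.5, -2.5, 6.1]
grip_width: 0.697
```

```bash
python3 - <<'E'
from rig import *
import cv2,numpy as np
o=[]
for n in("scene","side"):
    d=get_image(n);np.savez(f'{n}3.npz',**d);
    c=d["image"][120:210,170:290] if n=="scene" else d["image"][110:220,250:370]
    o.append(cv2.resize(c,(400,300 if n=="scene" else 367),interpolation=2))
o[0]=cv2.copyMakeBorder(o[0],0,67,0,0,0)
cv2.imwrite('pics/w3.png',np.hstack(o))
print(state()['ee_pos'],state()['ft_force'])
E
```

```text
[ 0.51892316 -0.15596577  0.01751652] [-9.46274072 -2.10398682  6.22609459]
```

View pics/w3.png

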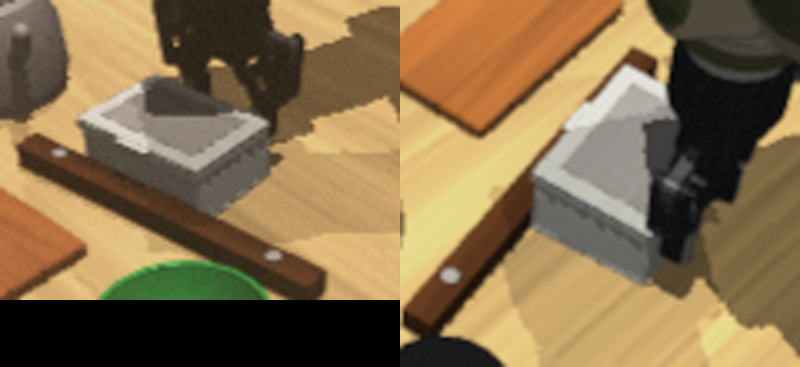

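The lid has dropped a long way, so I'm measuring its angle and the tin pose.

```bash
python3 - <<'E'
from h import *
import cv2
np.set_printoptions(precision=4,suppress=True)
S=np.load('side3.npz');C=np.load('scene3.npz')
A=tri(S,(318.4,129.5),C,(194,157.5));B=tri(S,(289.9,161.6),C,(230,170.4))
print('lid free corners',A,B,np.linalg.norm(A-B))
print('near+ bottom side',onz(S,(322,195),0))
print('far+ bottom side/scene', onz(S,(289.3,179),0),onz(C,(231.8,185),0),'near+ scene',onz(C,(251,173),0))
o=[]
for d,(r,c) in((C,(145,185)),(S,(110,270))):
    o.append(cv2.resize(d["image"][r:r+60,c:c+80],(800,600),interpolation=2)[:, :])
# same view, predicted hinge-line height & lid plane at several angles, bar frame
th=np.radians(9.33);x=np.array([np.cos(th),np.sin(th),0]);y=np.array([-x[1],x[0],0])
Bm=(A+B)/2;print('bar-frame edge mid x',Bm@x,'y',Bm@y,'z',Bm[2])
cv2.imwrite('pics/z3.png',np.vstack([cv2.resize(i,(800,600))[0:300] for i in []] or [np.hstack([cv2.resize(i,(400,300)) for i in o])]))
E
```

```text
lid free corners [ 0.63   -0.2134  0.0491] [ 0.6078 -0.0871  0.0578] 0.1285197186956729
near+ bottom side [ 0.5216 -0.1046  0.    ]
far+ bottom side/scene [ 0.605  -0.0881  0.    ] [ 0.5975 -0.0963  0.    ] near+ scene [ 0.5253 -0.0999  0.    ]
bar-frame edge mid x 0.5862992223369945 y -0.2486267213332692 z 0.053466235303308254
```

The lid's free corners are at z about 0.053, so it is essentially shut. As the tin met the bar, the push rose to about 17–27 N on the lid's rear edge, 2–4 mm above the hinge line. That is enough to overcome the 0.05 N m hinge. Before that, from t = 6.3 to 6.8 s, the tool was within about 3 mm of its final stop at 2–3 N, and the lid had been seen open. So the brace step was most likely met first. I'll back off gently and look at the whole state before pressing.

jog_arm(deltas=[0,0,0.004,0,0.7,0,0,0.012,0,0.7,0,0,0.02,0,0.7,0,-0.03,0.01,0,0.3,0,-0.04,0,0,0,0,-0.05,0,0,0,0,-0.04,0,0,0])

```text
clock: 8.78
ee_pos: [0.474, -0.1632, 0.1792]
tool_rot: [-90.1, 0.1, 99.3]
ft_force: [-0.3, -0.4, -0.2]
grip_width: -0.003
```

```bash
python3 - <<'E'
from rig import *
import cv2,numpy as np
o=[]
for n in("scene","side"):
    d=get_image(n);np.savez(f'{n}4.npz',**d);
    c=d["image"][130:205,180:280] if n=="scene" else d["image"][120:205,265:345]
    o.append(cv2.resize(c,None,fx=4,fy=4,interpolation=2))
o=[cv2.copyMakeBorder(i,0,340-i.shape[0],0,0,0) for i in o]
cv2.imwrite('pics/w4.png',np.hstack(o))
s=state();print(s['ee_pos'],s['ft_force'],s['clock'])
E
```

```text
[ 0.47550505 -0.16401769  0.18125515] [-0.71007922 -0.5099018  -0.93268879] 8.875
```

View pics/w4.png

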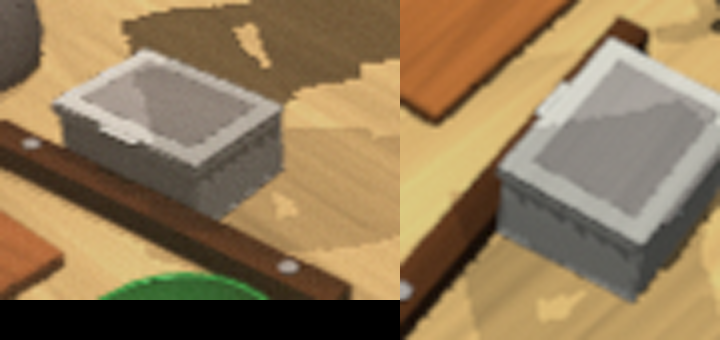

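The tin sits against the bar and the lid looks shut, with its small front tab at (125,130) in the left crop. I'll press the free edge with the closed fingers to seat it.

jog_arm(deltas=[0,0,-0.043,0,0,0,0,-0.043,0,0,0,0,-0.04,0,0,0,0.04,0,0,0,0,0.04,0,0,0,0,0.02,0,0,0,0,0.01,0,0,0,0,0.006,0,0,0,0,0,0,0,0])

```text
clock: 10.0
ee_pos: [0.5987, -0.1427, 0.0615]
tool_rot: [-90.0, 0.0, 99.4]
ft_force: [0.2, -0.1, 0.1]
grip_width: 0.002
```

jog_arm(deltas=[0,0.004,0,0,0,0,0.003,0,0,0,0,0.002,0,0,0,0,0.001,0,0,0])

```text
clock: 10.5
ee_pos: [0.599, -0.1428, 0.0536]
tool_rot: [-90.1, 0.1, 99.4]
ft_force: [-8.0, 2.1, 22.1]
grip_width: 0.003
```

jog_arm(deltas=[0,0,0,0,0,0,0,0,0,0,0,-0.003,0,0,0,0,-0.02,0,0,0,0,-0.04,0,0,0,0,-0.05,0,0,0,0,-0.03,0.04,0,0,0,0,0.05,0,0,0,0,0.05,0,0,0,0,0,0,0])

```text
clock: 11.75
ee_pos: [0.4584, -0.1655, 0.1945]
tool_rot: [-90.0, -0.0, 99.2]
ft_force: [0.9, -0.7, 0.0]
grip_width: -0.002
```

```bash
python3 - <<'E'
from rig import *
import cv2,numpy as np
o=[]
for n in("scene","side"):
    d=get_image(n);np.savez(f'{n}5.npz',**d);
    c=d["image"][140:200,190:260] if n=="scene" else d["image"][120:200,270:350]
    o.append(cv2.resize(c,None,fx=5,fy=5,interpolation=2))
o=[cv2.copyMakeBorder(i,0,400-i.shape[0],0,0,0) for i in o]
cv2.imwrite('pics/w5.png',np.hstack(o))
s=state();print(s['ee_pos'],s['ft_force'],s['clock'])
E
```

```text
[ 0.46092153 -0.16564594  0.19467037] [-0.23904087 -0.42019188 -0.29021955] 11.85
```

View pics/w5.png

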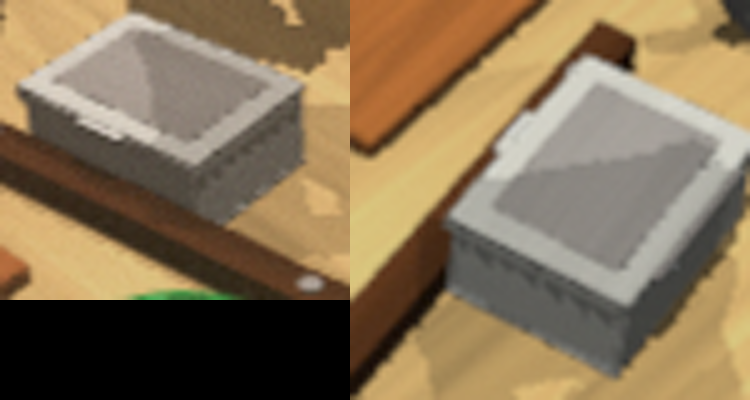

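```bash
python3 - <<'E'
from h import *
np.set_printoptions(precision=4,suppress=True)
S=np.load('side5.npz');C=np.load('scene5.npz');S0=np.load('side0.npz');C0=np.load('scene0.npz')
pts={'S':[(S,p) for p in((317,132),(290,163.5),(325.4,180.5),(350,150.5))],'C':[(C,p) for p in((194,158.3),(229.4,173),(250.6,157.6),(217,143))]}
bar={'S':[(S0,(315.4,134.4)),(S0,(265,192.4))],'C':[(C0,(187.8,165.8)),(C0,(252,196.8))]}
for k in pts:
    b=[onz(d,p,.022) for d,p in bar[k]];q=[onz(d,p,.054) for d,p in pts[k]]
    y=b[1]-b[0];y/=np.linalg.norm(y);x=np.array([y[1],-y[0],0]);m=(b[0]+b[1])/2
    for a in q: print(k,(a-m)@x+.012,(a-m)@y)
    e=q[1]-q[0];print('angle far edge',np.degrees(np.arctan2(-e@x,e@y)),'sides',[np.degrees(np.arctan2((u-v)@y,(u-v)@x)) for u,v in((q[1],q[2]),(q[0],q[3]))])
E
```

```text
S -0.0004134925389425552 -0.08881310397502738
S -0.0011391582283462633 0.03148311969240598
S -0.08954947579183836 0.02889782858483375
S -0.09156639463067574 -0.08077902481974164
angle far edge 0.3456224623070058 sides [np.float64(1.6749636746143912), np.float64(-5.036947407025589)]
C 0.007749773161981043 -0.08538428764996378
C 0.0022628391714227744 0.03209195517606499
C -0.0830045695368892 0.03284165688822991
C -0.0849319348451685 -0.08742454892781931
angle far edge 2.674156440683885 sides [np.float64(-0.5037521114135054), np.float64(1.2610846880177207)]
```

```bash
python3 -c "
from rig import *
print(sign_off())"
```

```text
the job is handed in; nothing more can be done
None
```

I braced the tin against the stop bar, shut the lid, withdrew the hand and handed in at about 12 s. I could not confirm that the brace step was met before the lid shut.

**What I did:** I pushed the tin about 9 cm with the part-open fingertips, which turned it square to the bar. After backing off, I pressed the lid's free edge with the closed fingers at about 22 N.

**Last checks:**
- **Position:** the tin's far edge is at the bar face within measurement error, from about -1 mm in the side view to +2 to +8 mm in the scene view. The two views disagree by a few mm, which is about my pixel error.
- **Angle and centring:** the far edge is off parallel by 0.3° in one view and 2.7° in the other, against a limit of 3.4°. The tin's middle is about 27 mm from the bar's middle.
- **Lid:** the fingers met the lid at 53.6 mm high, which matches a shut lid (54 mm).
- **Hand:** it was clear of everything.
- **Kettle, mug, bowl and board:** I never moved near them, but I did not measure their positions afterwards.

**What did not go as planned:** the lid closed during the final push, not under my separate press. The push rose to about 27 N as the tin met the bar, and the fingers probably caught the lid's rear edge. The lid was still open in the picture taken about 2 cm before the bar. For about 0.5 s before the force rose, the tin was within about 3 mm of the bar at 2–3 N. So the brace step was very likely met with the lid open, but no picture shows that moment.

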